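Line up the wing fastener and hold the light box's lamp cover down on its new seal

ROBOT

A 7-joint arm with a two-finger parallel gripper is mounted at the origin on the work surface. World frame = base frame: x ahead of the robot, y to its left, z up, the work surface at z = 0. Lengths are in m, angles in rad, forces in N, time in s.
With the tool pointing down it reaches from about 0.375 to 0.925 m from the base axis. Payload 3.1 kg.
Tool frame: the origin (TCP) lies between the finger pads; the fingertips stand 19 mm ahead of it and the grasp point (between the pads) is the TCP; z points along the fingers, y is the line along which they close (so a half turn about z gives the same grasp; the last joint's range is limited). The gripper opens to 85 mm and grips with 20 to 120 N. Pads are 22 mm wide; open, the fingers measure 114 mm over their backs; the gripper's body (76 mm by 85 mm) begins 54 mm behind the grasp point. The pads swing forward as they close: fully open they stand 13 mm farther back than shut.
Start: joints at [-1.384, 0.383, 0.044, 1.598, -0.018, 1.161, -0.05], TCP at [0.183, 0.624, 0.25] pointing down, gripper open.
Joint ranges: [-2.61, 2.61], [-0.41, 2.15], [-1.48, 1.57], [0, 2.5], [-1.57, 4.71], [0.05, 1.97], [-2.85, 2.85]. Speed limits (rad/s): [2.79, 2.79, 3.14, 3.14, 3.14, 3.14, 3.14].

INTERFACE

Orientations are given as a unit quaternion [x, y, z, w].
In Python, from bench import move_ptp, movel, move_j, move_gripper, pause, inverse_kinematics, read_camera, camera_params, MotionError, sign_off, look_for, tip_of, read_time_s, read_qpos, read_joint_vel, read_effort, read_eef_pos, read_tcp_rot, read_ft_force, read_ft_torque, read_finger_gap, read_grasp_force gives the robot as it stands. Calls block until the motion is done:
- move_ptp(position, orientation): joint-space move of the TCP to a pose.
- movel(position, orientation=None, speed=0.15): straight line of the TCP; orientation=None keeps the orientation; speed is the mean speed in m/s.
- move_j(angles): joint-space move.
- move_gripper(opening, effort=None): finger opening in m; effort is the grip in N (None keeps the last); returns when the fingers have stopped.
- pause(seconds).
- inverse_kinematics(position, orientation): joint angles nearest the present ones, or None.
- read_camera(name): name is "side" or "top"; returns the picture (420x560x3 uint8, red, green, blue); there is no depth.
- camera_params(name): a dict with "K" (3x3 intrinsics, pixels), "dist_coeffs" ([k1, k2, p1, p2, k3] as OpenCV has them; the pictures are not rectified), "camera_from_world" (4x4, takes a point from world to camera coordinates). Camera axes: x right, y down, z forward; pixel columns grow to the right and rows downward; lengths in m; the calibration is good to about 2 mm. A picture is of the moment at which its call begins. camera_params takes no time and is no camera call.
A pose or a line that the arm cannot do raises MotionError and nothing moves.
- sign_off(): hands the job in; it is judged then, once.
Trained networks look in the newest picture that a camera, given by its name, has taken for a name from the list of things; names that differ only in an ending like _2 or _b are one class to them, and where a whole thing is asked for, a point or a joint stands for the part that bears it (a point fixed in the world has none). Each returns a list of dicts, best first, with "confidence" (0 to 1); they miss things now and then, are a little off and sometimes report something else, mostly with a low value. They report only what shows in the picture. A call takes as long as a camera call.
- look_for(camera, name): "at" ([column, row] in pixels, amid what is visible of it).
- tip_of(camera, name): "at" ([column, row] in pixels: a listed point, or the origin of a listed thing).
Readings, each from a call of its own:
- read_time_s(): time.
- read_qpos(): joint angles.
- read_joint_vel(): joint speeds.
- read_effort(): joint torques, N m.
- read_eef_pos(): TCP position.
- read_tcp_rot(): TCP orientation.
- read_ft_force(): force on the tool from outside, world axes, zero at the start.
- read_ft_torque(): the same for the moment, N m.
- read_finger_gap(): finger opening in m.
- read_grasp_force(): force on a finger pad.
Only numpy, scipy, OpenCV 4.12 (cv2) and the standard library are available. Lean on these libraries where they do the work, as an engineer would, in place of code of your own. Each camera call takes 0.05 s, during which the arm holds its last target. There are 200 camera calls.

TASK

The lamp cover on the right-hand part of the beige light box stands slightly ajar on its newly stuck foam light seal. Turn the steel wing fastener in the cover clockwise until the wing lines up with the two raised ribs either side of it, so that its cross bar can drop through the slot underneath, then let go of the wing and press the cover itself down flat onto its frame with the fingertips, leaving the fastener lined up (do not lock it: the cover is opened again to inspect the seal). Finish while still holding the cover pressed shut, firmly but without straining it, so that the seal's adhesive can take, and leave the slide mounts, loupe, canister opener and film can where they lie.

Things in the scene. Friction and masses are not known exactly. Their poses are not given: they have to be found in the camera images.
- lightbox: beige plastic light box, fixed, 240 (x) x 410 (y) x 75 mm high, origin at the centre of its underside, at shelf level. At yaw 0 its front long side, with the rocker switch, faces the robot (-x). Its left part (+y) is the 210 x 208 mm opal diffuser (top 76 mm up), its right part (-y) the lamp compartment with the hinged cover.
- cover (a joint): hinge of the lamp cover, rad: 0 = shut, flat on its frame; grows as the near edge rises. The hinge runs along the cover's far edge (parallel to the box's y axis), 45 mm behind the box centre, 77.5 mm up. Left alone the cover stands at about 0.07 to 0.08 rad on the seal; while the wing is out of line its cross bar also stops it there.
- seal (a joint): squeeze of the springy foam seal under the cover's near edge, m: 0 = free, standing 9 mm proud of the frame. With the wing in line, about 7 N straight down at the thumb pad squeezes it flush (0.009) and shuts the cover; let go, the cover springs up again.
- cover_plate: the cover's flat beige plate, 135 (x, near edge to hinge) x 140 (y) x 5 mm thick. Origin at the centre of its top face; x away from the robot to the hinge, y left along the hinge, z up out of the plate. Shut, its top is level, 80 mm above the shelf.
- thumb_pad (a point): centre of the ribbed 30 x 30 mm rubber thumb pad on the plate's top face near its right-hand near corner, 100 mm from the hinge, 70 mm right of the wing: the place to press. Axes as the cover plate. The rest of the flat plate serves too, with more force nearer the hinge.
- slot_mark (a point): point on the plate's top face at the foot of the wing, on its axis, midway between the two raised ribs (each 20 x 5 mm, 3 mm high, centred 30 mm left and right of the axis). Its y axis runs along the ribs and the slot hidden below: the wing must lie along it.
- wing (a joint): angle of the wing fastener in the cover, rad, counter-clockwise positive from above: 0 = wing in line with ribs and slot; starts between 0.8 and 1.5, turns between -0.6 and 1.6 against a light friction of 0.05 N m and stays where it is left. The cross bar passes the slot within about 0.2 rad either way.
- wing_grip (a point): point on the wing's axis, 12 mm above the plate's top face: where to grip. The steel wing is an upright paddle 32 mm long (this frame's y axis), 9 mm thick (x axis, the direction in which to close the fingers), from 3 to 20 mm above the plate, on a 26 mm round flange 3 mm thick. z is the turning axis.
- loupe: black round magnifying loupe with clear skirt, 49 mm across, 46 mm high, standing on the opal. Bystander. Origin at the centre of its underside.
- mount1: white square slide mount, 50 x 50 x 3 mm, lying on the opal. Bystander. Origin at the centre of its underside.
- mount2: white square slide mount, 50 x 50 x 3 mm, lying on the opal. Bystander. Origin at the centre of its underside.
- mount3: white square slide mount, 50 x 50 x 3 mm, lying on the shelf in front of the light box. Bystander. Origin at the centre of its underside.
- mount4: white square slide mount, 50 x 50 x 3 mm, lying on the shelf in front of the light box. Bystander. Origin at the centre of its underside.
- opener: stubby steel film canister opener, 85 x 34 x 14 mm, lying on the shelf in front of the light box. Bystander. Origin in its underside.
- film_can: black film can with grey lid, 34 mm across, 50 mm high, standing on the shelf in front of the light box. Bystander. Origin at the centre of its underside.

How it is judged:
On the way, in this order (a step that is already met when the one before it is completed fails the run):
1. the wing is turned into line with the ribs, within 0.17 rad (value of joint wing between -0.17 and 0.17 rad), for 0.2 s.
2. with the wing in line, the cover is pressed shut by the fingers on its plate (all of step 1 and value of joint cover below 0.015 rad and contact force between the fingers and cover_plate above 4 N), for 0.5 s.
At the end, for the whole second after the job is handed in: the wing is within 0.17 rad (10 degrees) of the line of the ribs, the cover is shut within 0.015 rad (about 2 mm at its near edge), and the robot's fingers still press on the cover plate with more than 4 N (all of step 2); the arm keeps its last pose, push and grip.
It fails at once if a bystander (loupe, slide mount, opener or film can) is moved by more than 25 mm (distance of any of loupe, mount1, mount2, mount3, mount4, opener, film_can from where it was at the start of the episode above 0.025 m).
It fails at once if the cover is strained: pressed with more than 60 N (contact force between the fingers and cover_plate above 60 N).
It also fails if it takes over 45 s, if anything falls off the work surface, if the arm or the gripper's body presses on something with over 40 N, if the wrist force passes 120 N, or if a joint passes its speed limit or range.

## Working session

There is one attempt and no reset: what is moved stays moved. The work goes in short steps, each a Python script; the robot and the scene stay as the last script left them, time stands still between calls to the robot, and variables do not carry over. Pictures are saved under pics/ and viewed, at most 10 in all, crops included, and the job is handed in when it is done.

```bash
mkdir -p pics; cat > h.py <<'E'
from bench import *
import numpy as np, cv2
def und(cam,px):
    p=camera_params(cam); T=np.array(p["camera_from_world"]); 
    n=cv2.undistortPoints(np.array([[px]],float),np.array(p["K"]),np.array(p["dist_coeffs"]))[0,0]
    R=T[:3,:3]; o=-R.T@T[:3,3]; d=R.T@np.r_[n,1]; return o,d/np.linalg.norm(d)
def onz(cam,px,z):
    o,d=und(cam,px); return o+d*(z-o[2])/d[2]
def tri(a,b):
    (o1,d1),(o2,d2)=und('top',a),und('side',b)
    s=np.linalg.lstsq(np.c_[d1,-d2],o2-o1,rcond=None)[0]
    p,q=o1+s[0]*d1,o2+s[1]*d2; return (p+q)/2,np.linalg.norm(p-q)
def proj(cam,P):
    p=camera_params(cam); T=np.array(p["camera_from_world"])
    return cv2.projectPoints(np.array(P,float).reshape(-1,3),cv2.Rodrigues(T[:3,:3])[0],T[:3,3],np.array(p["K"]),np.array(p["dist_coeffs"]))[0][:,0]
def shot(cam,name,crop=None):
    im=read_camera(cam)[:,:,::-1]
    if crop: 
        r0,r1,c0,c1=crop; im=im[r0:r1,c0:c1]; k=min(800/(c1-c0),600/(r1-r0)); im=cv2.resize(im,None,fx=k,fy=k,interpolation=cv2.INTER_CUBIC)
    cv2.imwrite('pics/'+name,im)
E
python3 - <<'E'
from h import *
np.set_printoptions(precision=4,suppress=True)
shot('top','t0.png');shot('side','s0.png')
for n in ['wing_grip','slot_mark','thumb_pad','cover_plate','lightbox']:
    a=tip_of('top',n);b=tip_of('side',n)
    print(n,[(np.round(x['at'],1),x['confidence']) for x in a[:2]],[(np.round(x['at'],1),x['confidence']) for x in b[:2]])
    if a and b: print(tri(a[0]['at'],b[0]['at']))
print(read_eef_pos(),read_tcp_rot(),read_time_s())
for c in('top','side'):print(und(c,[280,210]))
E
```

```text
wing_grip [(array([313.5, 204.7]), 0.47)] [(array([287.6, 210.2]), 0.61)]
(array([0.537 , 0.0202, 0.1004]), np.float64(0.0003071377246531615))
slot_mark [(array([311.7, 206.3]), 0.91)] [(array([289.8, 216.4]), 0.58)]
(array([0.5392, 0.0231, 0.0798]), np.float64(0.005326613077719779))
thumb_pad [(array([348.3, 203.7]), 0.87)] [(array([297.3, 237.7]), 0.66)]
(array([ 0.5392, -0.0521,  0.0943]), np.float64(0.002672572396822295))
cover_plate [(array([327.8, 191. ]), 0.72)] [(array([307.5, 224.3]), 0.63)]
(array([ 0.5693, -0.0104,  0.0825]), np.float64(0.0005096597963475575))
lightbox [(array([272.8, 190.8]), 0.82), (array([340.5, 268.1]), 0.61)] [(array([302.3, 213.8]), 0.75)]
(array([ 0.5878,  0.1103, -0.0012]), np.float64(0.01020808052913114))
[0.1826 0.6238 0.2503] [ 0.1419  0.9899  0.     -0.    ] 0.6
(array([0.4017, 0.0456, 1.0843]), array([ 0.1248,  0.0441, -0.9912]))
(array([ 0.4107, -0.5271,  0.5999]), array([ 0.1484,  0.733 , -0.6639]))
```

View pics/t0.png

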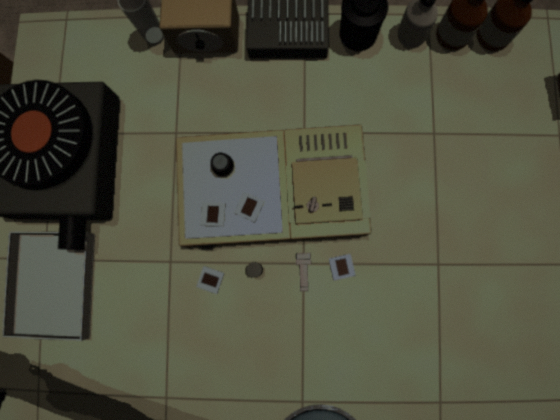

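View pics/s0.png

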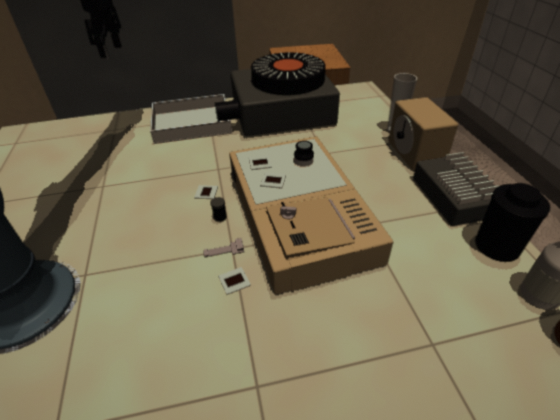

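The top picture shows the box at columns 178–370 and rows 125–245. The wing is near (312,205), the ribs near (297,207) and (327,205), and the thumb pad near (347,204). The opener and mounts lie in front of the box. Next I'll zoom in for the wing angle.

```bash
python3 - <<'E'
from h import *
np.set_printoptions(precision=4,suppress=True)
shot('top','t1.png',(185,227,284,340)); shot('side','s1.png',(190,250,255,335))
# yaw from box outline at top
for a,b in [((180,243),(370,234)),((178,136),(363,125))]:
    p,q=onz('top',a,.075),onz('top',b,.075); print(p,q,np.arctan2(-(p-q)[0],(p-q)[1]))
for n in ['wing_grip','slot_mark','thumb_pad','cover_plate']:
    A=[];
    for c in('top','side'):
        L=[]
        for _ in range(4):
            read_camera(c); r=tip_of(c,n)
            if r and r[0]['confidence']>.3:L.append(r[0]['at'])
        A.append(np.median(L,0) if L else None)
    print(n,A,tri(*A) if A[0] is not None and A[1] is not None else '')
E
```

```text
[0.4564 0.3025 0.075 ] [ 0.4793 -0.0994  0.075 ] 0.05685623544779017
[0.691 0.317 0.075] [ 0.7162 -0.0876  0.075 ] 0.06200274113218028
wing_grip [array([312.95, 204.  ]), array([286.15, 210.8 ])] (array([0.5365, 0.0215, 0.0983]), np.float64(0.004685292291076813))
slot_mark [array([310.85, 205.1 ]), array([288.55, 216.65])] (array([0.5395, 0.0251, 0.0779]), np.float64(0.00042350688255458766))
thumb_pad [array([347.2, 202.6]), array([299.7 , 238.05])] (array([ 0.5432, -0.0504,  0.0903]), np.float64(0.0004455721352838415))
cover_plate [array([325.6 , 188.15]), array([308.6, 225.9])] (array([ 0.575 , -0.006 ,  0.0732]), np.float64(0.0033740416141694435))
```

View pics/t1.png

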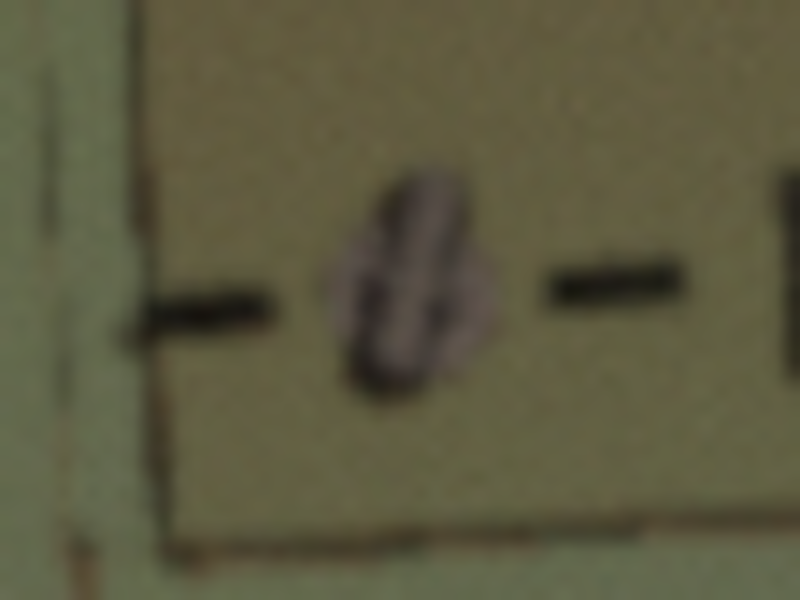

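View pics/s1.png

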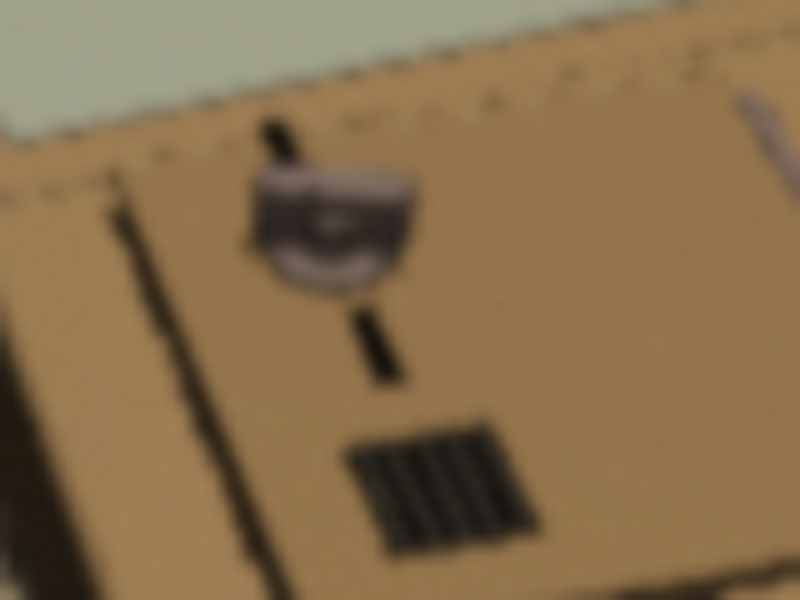

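The wing stands almost across the ribs: its crop line runs from (435,170) to (393,385), and the rib centres are at (205,312) and (617,283). I'll compute its pose and check that the turn can be done.

```bash
cat >> h.py <<'E'
from scipy.spatial.transform import Rotation as Ro
def quat(ang,tilt=0.0,yaw=0.065,flip=1):
    # tool y horizontal angle 'ang' in the (tilted) plate plane, z into plate
    n=np.array([np.sin(tilt)*np.cos(yaw),np.sin(tilt)*np.sin(yaw),np.cos(tilt)])
    y=flip*np.array([np.cos(ang),np.sin(ang),0]); y-=n*(n@y); y/=np.linalg.norm(y)
    z=-n; x=np.cross(y,z); return Ro.from_matrix(np.c_[x,y,z]).as_quat()
E
python3 - <<'E'
from h import *
np.set_printoptions(precision=4,suppress=True)
k=800/56; f=lambda p:(284-.5+(p[0]+.5)/k,185-.5+(p[1]+.5)/k)
l,r=onz('top',f((205,312)),.0895),onz('top',f((617,283)),.0895); print('ribs',l,r,(l+r)/2,np.linalg.norm(l-r))
d=l-r; yaw=np.arctan2(-d[0],d[1]); print('yaw',yaw)
a,b=onz('top',f((435,170)),.107),onz('top',f((393,385)),.107); d=b-a; psi=np.arctan2(-d[0],d[1]); print('wing',a,b,(a+b)/2,psi,psi-yaw)
S=(l+r)/2; P=S+[.0,0,.023]
for fl in(1,-1):
    for q in (psi,.065):
        print(fl,q,inverse_kinematics(P,quat(q,.075,flip=fl)))
        print(inverse_kinematics([.54,-.05,.11],quat(q,.0,flip=fl)))
E
```

```text
ribs [0.5349 0.0525 0.0895] [ 0.5396 -0.0077  0.0895] [0.5372 0.0224 0.0895] 0.06039674964936743
yaw 0.07787679985227451
wing [0.5534 0.0194 0.107 ] [0.5221 0.0253 0.107 ] [0.5378 0.0223 0.107 ] 1.3835102843848248 1.3056334845325503
1 1.3835102843848248 [-0.6148  0.4384  0.5996  1.9478 -0.3035  0.9244  1.5285]
[-0.6365  0.459   0.7847  1.9976 -0.428   0.8546  1.7682]
1 0.065 [-0.6731  0.457   0.6739  1.9502 -0.3477  0.9323  0.2478]
[-0.7541  0.528   0.946   2.0017 -0.5532  0.8911  0.5563]
-1 1.3835102843848248 [-0.851   0.5478  0.9152  1.957  -0.515   0.9766 -1.4303]
[-0.8386  0.6067  1.0753  2.0044 -0.6711  0.9383 -1.1689]
-1 0.065 [-1.0833  0.939   1.3697  1.964  -0.9666  1.2406 -2.3907]
[-0.9743  0.907   1.3711  2.0079 -1.0034  1.1567 -2.2343]
```

```bash
python3 - <<'E'
from h import *
np.set_printoptions(precision=4,suppress=True)
n=np.array([.075,.005,.997]); S=np.array([.5372,.0224,.0877]); q=quat(1.3835,.075)
try:
    move_ptp(S+n*.15,q)
    move_gripper(.045,20)
    movel(S+n*.06,speed=.15); f0=np.array(read_ft_force()); print(f0)
    movel(S+n*.026,speed=.05); print(read_ft_force(),read_eef_pos())
    shot('side','s2.png',(175,250,240,340))
    move_gripper(0.0,20); print(read_finger_gap(),read_grasp_force(),read_ft_force(),read_ft_torque(),read_eef_pos(),read_time_s())
except MotionError as e: print(e)
E
```

```text
[-0.2483 -0.3805  0.1278]
[-0.5817  0.4618  1.2578] [0.5393 0.0224 0.1137]
0.007935587212944895 24.74638670682907 [-0.4435 -1.605   1.8541] [-0.3154 -0.0421  0.0143] [0.5394 0.0219 0.114 ] 8.9083
```

View pics/s2.png

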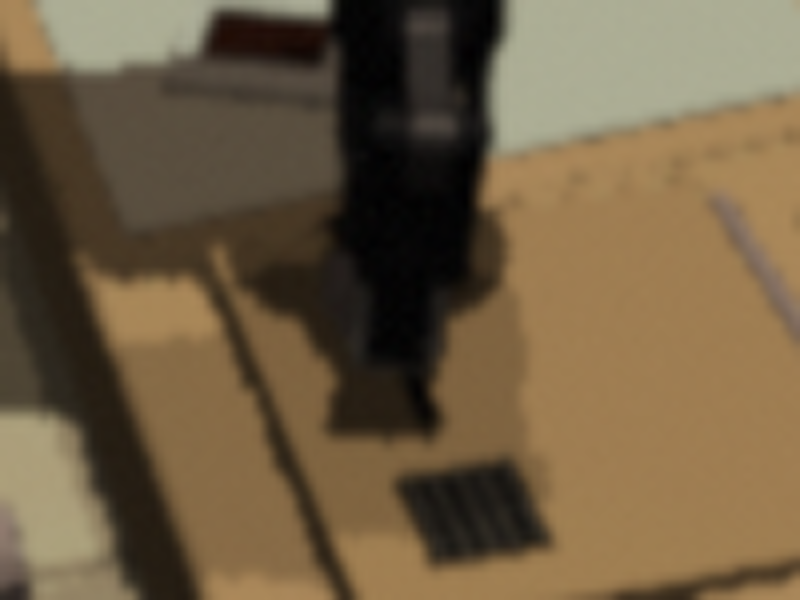

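The picture shows the fingers standing over the wing, clear of the thumb pad at crop (475,510). The gap of 8 mm with 25 N grip means the wing is held. Now I'll turn it clockwise into line.

```bash
python3 - <<'E'
from h import *
np.set_printoptions(precision=4,suppress=True)
n=np.array([.075,.005,.997]); P=np.array([.5372,.0224,.0877])+n*.026
try:
    for a in np.linspace(1.3835,.068,8)[1:]:
        move_ptp(P,quat(a,.075)); print(round(a,2),np.array(read_ft_force()),np.array(read_ft_torque()),read_finger_gap(),read_time_s())
    print(read_eef_pos(),Ro.from_quat(read_tcp_rot()).as_matrix()[:,1])
    move_gripper(.045,20); movel(P+n*.05,speed=.1)
    move_ptp([.50,-.02,.22],quat(.065))
    print(read_time_s()); shot('side','s3.png',(175,250,240,340)); shot('top','t3.png',(175,245,270,363))
except MotionError as e: print(e)
E
```

```text
1.2 [-0.6373 -2.2014  1.3078] [-0.4831 -0.0189 -0.0326] 0.008393313045301163 9.1917
1.01 [-0.4391 -3.058   2.9653] [-0.728   0.0271 -0.011 ] 0.008204444948061733 9.475
0.82 [-0.7936 -4.1685  2.247 ] [-0.9256 -0.0095 -0.0377] 0.008499912259798086 9.7583
0.63 [-0.3335 -4.704   2.6723] [-1.111  -0.0414 -0.0012] 0.008376497115897974 10.0417
0.44 [ 0.1871 -5.5218 -0.4117] [-1.1468 -0.1166  0.0218] 0.008363808254960334 10.3167
0.26 [ 0.0157 -5.6386  0.634 ] [-1.231  -0.1341  0.0806] 0.008060593176023648 10.5917
0.07 [ 0.0277 -4.5645 -0.2991] [-1.2182 -0.0778  0.0103] 0.008530853923163625 10.8667
[0.5388 0.0217 0.1132] [ 0.9945  0.0724 -0.0756]
12.3833
```

View pics/s3.png

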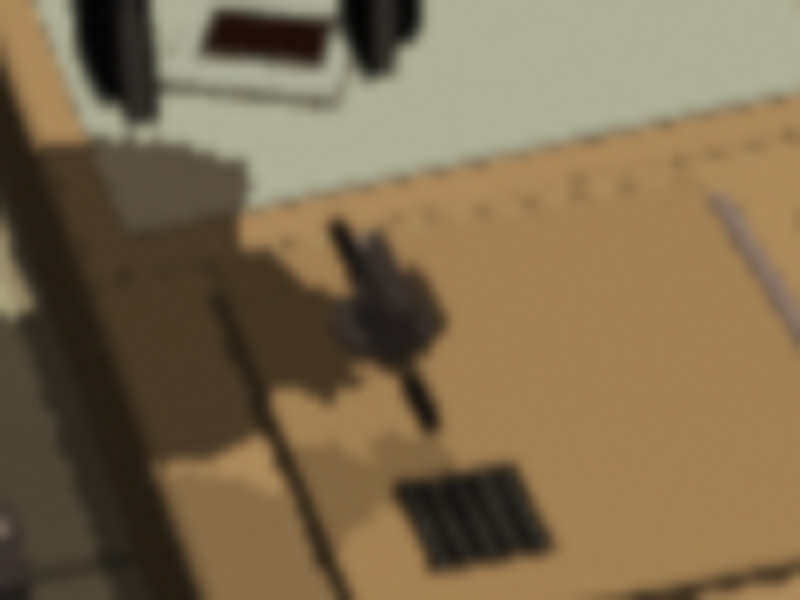

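The wing now lies in line with the ribs: it runs along (375,235) to (400,350) between ribs at (345,235) and (425,400). Next I'll press on the thumb pad with closed fingertips, watching the force.

```bash
python3 - <<'E'
from h import *
np.set_printoptions(precision=4,suppress=True)
x,y=.5418,-.0474; q=quat(.065)
try:
    move_ptp([x,y,.16],q); move_gripper(0,20)
    movel([x,y,.115],speed=.1); pause(.3); f0=read_ft_force()[2]; print('f0',f0,read_eef_pos())
    z=.110
    while z>.090:
        movel([x,y,z],speed=.02); pause(.15); f=np.mean([read_ft_force()[2] for _ in range(3)])-f0
        print(round(z,4),round(read_eef_pos()[2],4),round(f,2))
        if f>16: break
        z-=.001
    pause(.7); print(read_ft_force(),read_eef_pos(),read_time_s()); shot('side','s4.png',(175,250,240,340)); shot('top','t4.png',(185,227,284,340))
except MotionError as e: print(e)
E
```

```text
f0 -0.824649897018774 [ 0.5423 -0.0474  0.1155]
0.11 0.11 0.56
0.109 0.109 -0.15
0.108 0.108 0.52
0.107 0.107 0.96
0.106 0.106 1.01
0.105 0.1051 1.11
0.104 0.1041 2.86
0.103 0.1031 3.01
0.102 0.102 4.27
0.101 0.101 5.82
0.1 0.1 5.54
0.099 0.0992 6.58
0.098 0.099 12.32
0.097 0.0988 18.83
[-4.7952  1.4262 18.0749] [ 0.5418 -0.0475  0.0988] 20.7417
```

View pics/s4.png

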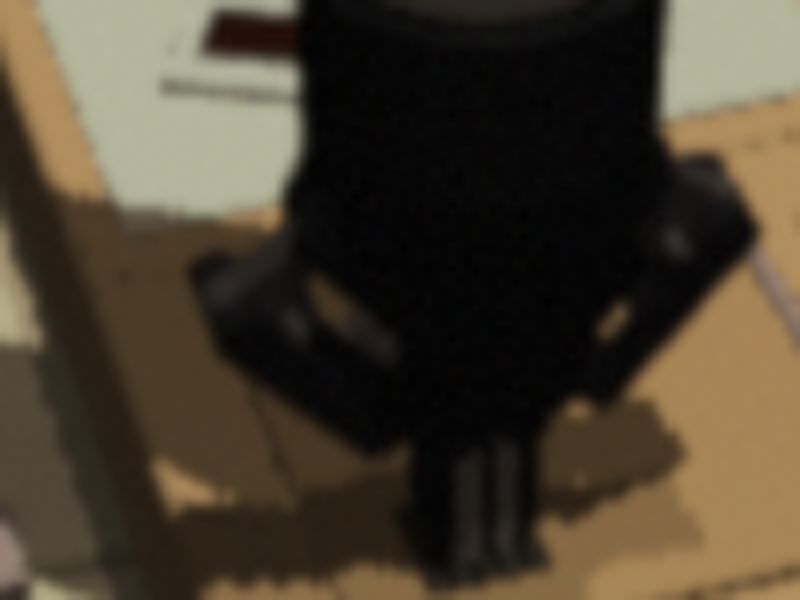

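View pics/t4.png

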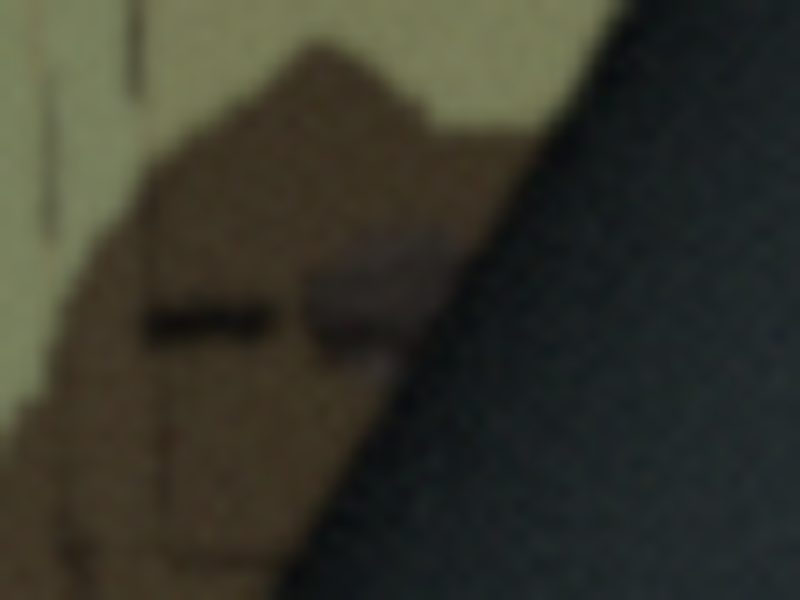

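The fingertips press on the pad near crop (490,570), and the wing lies level with the left rib near crop (210,320). The force rose to about 7 N over 7 mm of travel, then hit a hard stop at TCP z = 0.099 m, which is the shut height. The cover is therefore shut and held with about 18 N.

```bash
python3 -c "
from h import *
print(read_ft_force(),read_time_s()); print(sign_off())"
```

```text
[-5.90584583  1.21479176 17.51524586] 20.8417
the job is handed in; nothing more can be done
None
```

I turned the wing into line with the ribs, pressed the cover shut and handed the job in at about 21 s, with the fingertips still holding the thumb pad down at about 18 N; sign-off gave no verdict.

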